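Gauge the test cassette, then hold the reader hood open

TASK

Check the height of the test cassette lying in the seat of the small height gauge: push the gauge's sprung slide down by its knob until the foot rests on the cassette (without pressing hard), keep it there for about a second, then let the slide spring all the way back up, leaving the cassette in its seat. Then, leaving the timer, vial and bottle where they stand, lift the reader's sprung hood by its bar handle to 60 degrees from shut and keep holding it there, still, so that a colleague can load the cassette: the program finishes while the gripper is holding the hood, since it springs shut when let go.

Things in the scene. Friction and masses are not known exactly. Their poses are not given: they have to be found in the camera images.
- reader: Cassette reader, fixed: grey base 170 x 150 mm (x, y) with a white hood on top. Origin: centre of the underside, on the worktop. Its +x axis points to the back, where the hood's hinge is; at yaw 0 the front faces the robot. Top of the base 50 mm up, top of the shut hood 84 mm up. Position and yaw vary, and the reader and the gauge may change places.
- hood (a joint): Angle of the reader's hood in rad: 0 shut, grows as its front edge rises about the hinge; upper stop 1.6. 60 degrees = 1.047. The hood (0.28 kg) is pulled shut by its weight and a spring at every angle (about 2.5 to 3.5 N of lift at the handle) and slams when let go. Hood: shell 158 mm (front to back) x 150 mm, 4 mm walls.
- hood_hinge (a point): Middle of the hinge axis, 75 mm behind the reader's centre and 60 mm above the worktop. The axis runs along the reader's y.
- hood_bar (a point): Middle of the round aluminium bar handle: 12 mm thick, 78 mm long along the reader's y, on two posts with 62 mm free between them, 34 mm clear below. Hood shut: 135 mm in front of the hinge axis, 64 mm above it (124 mm over the worktop). At 60 degrees: 12 mm in front, 149 mm above. The bar can turn between fingers that pinch it from above, so the gripper need not turn. Axes turn with the hood.
- gauge: Height gauge, fixed: grey base 110 x 100 mm, 14 mm high, aluminium column at the back (its +x side, centre 50 mm behind the seat), 120 mm high, an arm from it over the seat, and a vertical slide through the arm. Origin: on the worktop under the seat's centre and the slide. Position and yaw vary.
- slide (a joint): Travel of the gauge's slide in m: 0 up, grows as it is pushed down, stop 0.0285. A spring (2.3 N at 0, about 4.5 N at 0.024) returns it to 0. The foot (14 mm disc) is 30 mm above the seat at 0, so it meets the 6 mm cassette at 0.024. The height of the part is 30 mm minus the travel.
- knob_top (a point): Centre of the flat top of the slide's round black knob, 30 mm in diameter: 167 mm above the worktop when up, 143 mm when the foot rests on the cassette. The arm's bushing below it ends 116 mm above the worktop. Push from above.
- seat (a point): Centre of the seat's steel floor, 20 mm above the worktop; a rim 3.5 mm high round it leaves the cassette 3 mm of play.
- cassette: White test cassette, 20 x 70 x 6 mm, loose, 15 g, long side along the gauge's y. Origin: centre of its underside.
- timer: Bystander: white three-button timer, 62 x 66 x 19 mm, loose, near the front edge of the worktop, left of the work. Origin: centre of its underside.
- vial_short: Bystander: small vial with a black cap, 25 mm in diameter, 56 mm high, loose, behind the work. Origin: centre of its underside.
- bottle: Bystander: white bottle with a blue cap, 52 mm in diameter, 115 mm high, loose, behind the work. Origin: centre of its underside.
Mind the look-alikes: they are no part of the job. What is meant by the cassette is not red, and is the smaller of those in its own colour.

How it is judged:
On the way, in this order (a step that is already met when the one before it is completed fails the run):
1. the gauge's foot rests on the cassette in the seat for 0.5 s, with the hood still shut (value of joint slide between 0.0225 and 0.0258 m and contact force between slide and cassette above 0.5 N and distance between cassette and seat below 0.006 m and value of joint hood below 0.05 rad), for 0.5 s.
2. the slide is let back up to the top with the hood still shut (value of joint slide below 0.003 m and value of joint hood below 0.05 rad), for 0.2 s.
3. the gripper has lifted the hood to 60 degrees (value of joint hood between 0.942 and 1.152 rad and velocity of joint hood between -0.1 and 0.1 rad/s and contact force between the fingers and hood above 0.5 N), for 0.3 s.
At the end, for the whole second after the job is handed in: The program ends holding: the hood stands still (under 0.1 rad/s) at 60 degrees within 6 degrees (0.942 to 1.152 rad), carried by the gripper's fingers (over 0.5 N) and by no bystander; the slide is back up (travel under 3 mm) and the cassette lies in its seat (within 6 mm) (all of step 3 and contact force between hood and timer below 0.05 N and contact force between hood and vial_short below 0.05 N and contact force between hood and bottle below 0.05 N and contact force between hood and cassette below 0.05 N and value of joint slide below 0.003 m and distance between cassette and seat below 0.006 m); the arm keeps its last pose, push and grip.
It fails at once if the cassette is pressed with more than 40 N (contact force between slide and cassette above 40 N).
It fails at once if the timer, vial or bottle is moved by more than 25 mm or tipped (distance of any of timer, vial_short, bottle from where it was at the start of the episode above 0.025 m or angle between any of timer, vial_short, bottle's own z axis and vertical above 0.4 rad).
It also fails if it takes over 51 s, if anything falls off the work surface, if the arm or the gripper's body presses on something with over 40 N, if the wrist force passes 120 N, or if a joint passes its speed limit or range.

ROBOT

A 7-joint arm with a two-finger parallel gripper is mounted at the origin on a cart in front of the work surface, level with it; the furniture and walls round the work are solid. World frame = base frame: x ahead of the robot, y to its left, z up, the work surface at z = 0. Lengths are in m, angles in rad, forces in N, time in s.
With the tool pointing down it reaches from about 0.4 to 0.85 m from the base axis. Payload 4.5 kg.
Tool frame: the origin (TCP) lies where the fingers leave the gripper's body, on its centre line; the fingertips stand 64 mm ahead of it and the grasp point (between the pads) lies 45 mm ahead of it; z points along the fingers, y is the line along which they close (so a half turn about z gives the same grasp; the last joint's range is limited). The gripper opens to 88 mm and grips with 3 to 60 N. Pads are 18 mm wide; open, the fingers measure 123 mm over their backs; the gripper's body (75 mm by 187 mm) begins 45 mm behind the grasp point.
Start: joints at [1.282, 0.689, -0.195, 1.565, 0.157, 0.902, -0.215], TCP at [0.198, -0.593, 0.303] pointing down, gripper open.
Joint ranges: [-3.01, 3.01], [-0.46, 2.08], [-1.47, 1.51], [0.13, 2.56], [-1, 4.14], [0.04, 2.09], [-2.66, 2.66]. Speed limits (rad/s): [2.57, 2.57, 3.14, 3.14, 3.14, 3.14, 3.14].

INTERFACE

Orientations are given as a unit quaternion [x, y, z, w].
In Python, from plant import r gives the robot as it stands.
- The arm moves only by the tool play_rows, never from a script. Its arguments are lists of equal length, an entry for each row: "translation": the shift along the tool's x, y, z in m, a list of three; "delta_rot": the turn, a rotation vector about the tool's x, y, z in degrees, a list of three; "grip": the opening, from -1 (shut) to 1 (fully open). In form: {"translation": [[x, y, z], ...], "delta_rot": [[rx, ry, rz], ...], "grip": [grip, ...]}. A call has 1 to 20 rows; each row shifts and turns the commanded pose from where the row before left it, along the tool's axes as they then stand; what a row does not reach is not made up. A row lasts 1/8 s, in which the tool goes at most 62.5 mm and 10.7 degrees, less where a joint would pass 70% of its speed; a pose out of reach is approached as far as the arm can. A call with a gripper value outside its range is refused whole. The fingers move at their own pace and stop on an object; "squeeze" is the grip in N (left out, the last holds). Time passes only in rows, so rows that do not move let the fingers close. It gives the time, the measured TCP pose, the force, the opening and the grip force at its end, in the units of the state.
- r.get_state(): the state, without advancing time (a new reading comes with each control period).
- r.snapshot(name): name is "scene" or "top" or "wrist"; returns the picture (480x640x3 uint8, blue, green, red); there is no depth.
- r.get_calibration(name): a dict with "intrinsics" (3x3 intrinsics, pixels), "eye" and "rotation" of the camera in the world. Camera axes: x right, y up, looking along -z (the intrinsics and any distortion apply to the point x, -y, -z); pixel columns grow to the right and rows downward; lengths in m; the calibration is good to about 2 mm. A picture is of the moment at which its call begins: read the wrist's pose just before it. get_calibration takes no time and is no camera call; for the wrist camera it gives the pose at the moment of the call.
- r.finish_job(): hands the job in; it is judged then, once.
Trained networks look in the newest picture that a camera, given by its name, has taken for a name from the list of things; names that differ only in an ending like _2 or _b are one class to them, and where a whole thing is asked for, a point or a joint stands for the part that bears it (a point fixed in the world has none). Each returns a list of dicts, best first, with "confidence" (0 to 1); they miss things now and then, are a little off and sometimes report something else, mostly with a low value. They report only what shows in the picture. A call takes as long as a camera call. They do not tell look-alikes from the thing itself.
- r.look_for(camera, target): "point" ([x, y, z] in m, in world coordinates, good to about 4 mm: the middle of the surface that is visible of it).
- r.silhouettes(camera, target): "pixels" (480x640 bool, what is visible of it).
The state is a dict: "clock": time; "q": joint angles; "qd": joint speeds; "joint_torque": joint torques, N m; "tool_pos": TCP position; "eef_rot": TCP orientation; "contact_force": force on the tool from outside, world axes, zero at the start; "moment": the same for the moment, N m; "opening": opening from 0.0 (shut) to 1.0 (fully open); "finger_force": force on a finger pad.
Only numpy, scipy, OpenCV 4.12 (cv2) and the standard library are available. Lean on these libraries where they do the work, as an engineer would, in place of code of your own. Each camera call takes 0.05 s, during which the arm holds its last target. There are 200 camera calls.

## Working session

There is one attempt and no reset: what is moved stays moved. The work goes in short steps, Python scripts to look and compute and a tool call to move; the robot and the scene stay as the last step left them, time stands still between calls to the robot, and variables do not carry over. Pictures are saved under pics/ and viewed, at most 10 in all, crops included, and the job is handed in when it is done.

Besides the shell and the picture viewer there is one more tool, called by a JSON object that holds its "op" and its "data", one argument or row to a line. play_rows: Moves the arm, as the interface text tells. Its arguments: {"type":"object","properties":{"translation":{"type":"array","items":{"type":"array","items":{"type":"number"}}},"delta_rot":{"type":"array","items":{"type":"array","items":{"type":"number"}}},"grip":{"type":"array","items":{"type":"number"}},"squeeze":{"type":"number"}},"required":["translation","delta_rot","grip"]}

```bash
mkdir -p pics; python3 - <<'E'
from plant import r
import cv2,numpy as np
s=r.get_state();print(s['clock'],np.round(s['tool_pos'],3),np.round(s['eef_rot'],3),s['opening'])
for c in ['scene','top']:
    cv2.imwrite(f'pics/{c}0.png',r.snapshot(c))
    k=r.get_calibration(c);print(c,np.round(k['eye'],3),np.round(k['rotation'],3).tolist(),np.round(k['intrinsics'],1).tolist(),[x for x in k if x not in('eye','rotation','intrinsics')])
    for t in ['reader','hood','hood_bar','gauge','knob_top','slide','cassette','timer','vial_short','bottle']:
        print(t,[(np.round(d['point'],3).tolist(),round(d['confidence'],2)) for d in r.look_for(c,t)[:4]])
E
```

```text
0.0 [ 0.198 -0.592  0.302] [ 0.987  0.161 -0.    -0.001] 0.9995184768688067
scene [-0.107  0.758  1.029] [-0.135, 0.413, 0.854, -0.287] [[573.8, 0.0, 322.5], [0.0, 573.8, 233.3], [0.0, 0.0, 1.0]] []
reader [([0.535, -0.053, 0.082], 0.95), ([0.544, -0.068, 0.081], 0.71)]
hood []
hood_bar [([0.545, -0.068, 0.082], 0.87)]
gauge [([0.557, -0.33, 0.025], 0.64), ([0.538, -0.053, 0.083], 0.6)]
knob_top [([0.553, -0.332, 0.024], 0.73), ([0.539, -0.335, 0.147], 0.54)]
slide []
cassette [([0.556, -0.488, 0.006], 0.66), ([0.694, -0.354, -0.002], 0.49), ([0.542, -0.335, 0.022], 0.42), ([0.712, -0.231, 0.066], 0.34)]
timer [([0.392, 0.115, 0.018], 0.59)]
vial_short [([0.714, -0.077, 0.033], 0.64)]
bottle [([0.71, -0.231, 0.065], 0.56)]
top [ 0.122 -0.286  1.327] [0.139, -0.105, -0.609, 0.774] [[546.3, 0.0, 318.5], [0.0, 546.3, 236.6], [0.0, 0.0, 1.0]] []
reader [([0.546, -0.088, 0.083], 0.94), ([0.704, -0.243, 0.079], 0.53)]
hood [([0.547, -0.092, 0.082], 0.71)]
hood_bar [([0.546, -0.084, 0.082], 0.68)]
gauge [([0.539, -0.344, 0.013], 0.96)]
knob_top [([0.542, -0.336, 0.167], 0.57)]
slide [([0.541, -0.341, 0.165], 0.5)]
cassette [([0.554, -0.491, 0.008], 0.78), ([0.541, -0.343, 0.026], 0.77), ([0.69, -0.356, 0.007], 0.63), ([0.548, -0.089, 0.082], 0.6)]
timer [([0.547, -0.09, 0.084], 0.7), ([0.396, 0.105, 0.017], 0.57)]
vial_short []
bottle [([0.703, -0.244, 0.082], 0.58), ([0.714, -0.092, 0.043], 0.48)]
```

View pics/scene0.png

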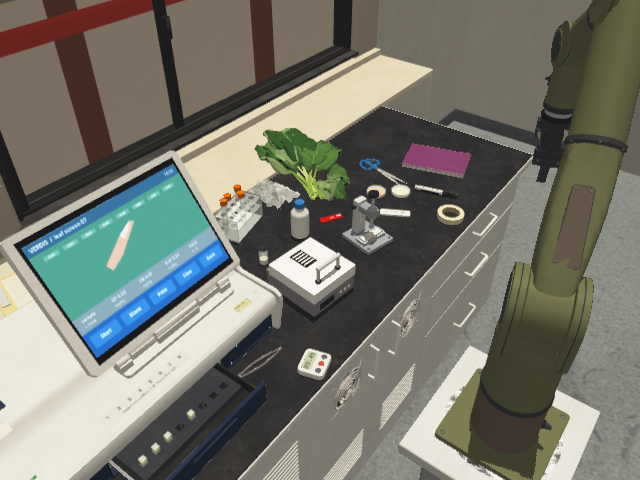

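View pics/top0.png

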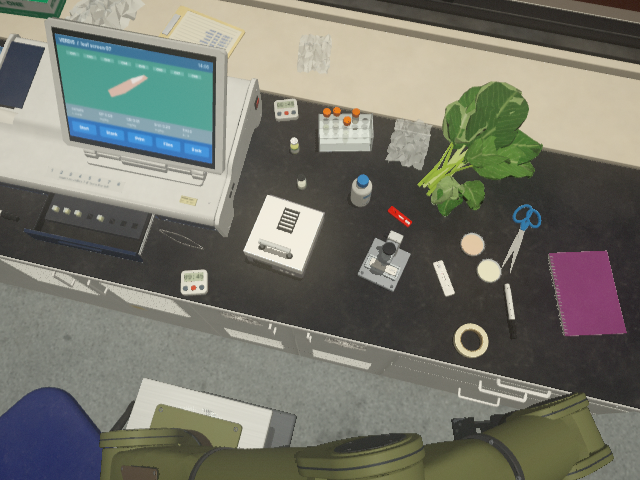

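The top view shows the reader at about (284,235), its bar at about (276,249), and the gauge at (385,262) with its knob at about (388,248). The things that could be taken for the cassette are the white one in the seat (383,265), a larger white one at (444,278) and a red one at (400,216). I choose the one in the seat. Next is a close crop with measurements.

```bash
cat > h.py <<'E'
from plant import r
import cv2,numpy as np
from scipy.spatial.transform import Rotation as R
def cam(c):
    k=r.get_calibration(c);q=np.array(k['rotation']);M=R.from_quat(q).as_matrix() if q.size==4 else q
    return np.array(k['intrinsics']),np.array(k['eye']),M
def proj(C,P):
    K,e,M=C;p=(np.atleast_2d(P)-e)@M*[1,-1,-1];p=p@K.T;return p[:,:2]/p[:,2:]
def unproj(C,uv,z):
    K,e,M=C;d=np.linalg.solve(K,np.r_[uv,1])*[1,-1,-1];d=M@d;return e+d*(z-e[2])/d[2]
def place(xy,yaw,P):
    return R.from_euler('z',yaw).apply(np.atleast_2d(P))+np.r_[xy,0]
E
python3 - <<'E'
from h import *
im=r.snapshot('top');C=cam('top');S=cam('scene')
r.snapshot('scene')
for n in ['reader','gauge','knob_top','cassette','hood_bar']:
  for c,CC in (('top',C),('scene',S)):
    for d in r.silhouettes(c,n)[:3]:
        m=d['pixels'].astype(np.uint8);cs=max(cv2.findContours(m,0,2)[0],key=cv2.contourArea)
        print(n,c,round(d['confidence'],2),m.sum(),np.round(np.argwhere(m).mean(0)[::-1],1),np.round(cv2.boxPoints(cv2.minAreaRect(cs)).ravel(),0))
a=im[185:305,235:435];cv2.imwrite('pics/crop.png',cv2.resize(a,None,fx=4,fy=4,interpolation=2))
E
```

```text
reader top 0.7 4512 [284.3 235.5] [241. 257. 265. 191. 327. 213. 303. 280.]
reader top 0.46 4066 [283.4 233.9] [241. 253. 265. 190. 325. 213. 301. 276.]
reader scene 0.63 4358 [311.1 275.8] [259. 277. 299. 223. 363. 271. 323. 325.]
gauge top 0.58 1748 [384.6 261.3] [355. 275. 379. 224. 416. 242. 392. 292.]
gauge scene 0.55 1481 [365.5 225.5] [331. 203. 376. 188. 395. 246. 350. 260.]
knob_top top 0.73 151 [388.2 249.4] [379. 249. 389. 240. 397. 248. 388. 258.]
knob_top scene 0.7 129 [372.6 201.1] [367. 191. 377. 188. 382. 204. 372. 207.]
cassette top 0.55 355 [443.  277.7] [432. 263. 442. 259. 455. 292. 445. 296.]
cassette top 0.5 145 [383.1 266.7] [370. 265. 372. 259. 396. 268. 394. 274.]
cassette top 0.49 181 [399.  216.1] [387. 211. 391. 205. 411. 221. 407. 227.]
cassette scene 0.69 190 [394.1 212.7] [380. 215. 380. 208. 409. 211. 409. 217.]
cassette scene 0.41 114 [330.5 218. ] [319. 218. 340. 213. 342. 218. 321. 223.]
hood_bar top 0.69 4046 [283.6 233.7] [242. 253. 266. 191. 325. 213. 301. 276.]
hood_bar top 0.31 4478 [284.1 235.5] [240. 257. 265. 190. 327. 213. 302. 280.]
hood_bar scene 0.58 3311 [311.8 270. ] [265. 271. 296. 225. 359. 267. 328. 313.]
```

View pics/crop.png

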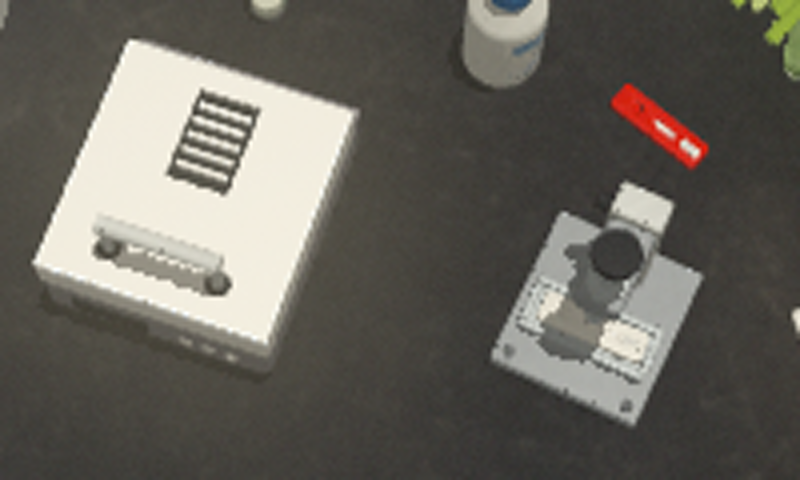

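The crop shows the small white cassette in the seat under the slide. The knob is at crop (617,254), the bar runs from (97,222) to (222,262), and the hood and base corners are clear. I'll compute poses from these.

```bash
python3 - <<'E'
from h import *
C=cam('top');S=cam('scene')
def up(u,v,z): return unproj(C,[235+u/4-.4,185+v/4-.4],z)
def show(n,pts,z):
    P=np.array([up(*p,z) for p in pts]);print(n,np.round(P[:,:2],4).tolist(),'mean',np.round(P.mean(0)[:2],4),'len',[round(np.linalg.norm(P[i]-P[i-1]),4) for i in range(len(P))])
    return P
H=show('hood',[(133,40),(357,108),(270,348),(35,265)],.084)
for a,b in((3,0),(2,1),(1,0),(2,3)): d=H[b]-H[a];print(np.degrees(np.arctan2(d[1],d[0])))
B=show('bar',[(97,225),(222,262)],.124);d=B[0]-B[1];print(np.degrees(np.arctan2(d[1],d[0]))-90)
G=show('gbase',[(565,212),(702,274),(633,424),(492,358)],.014)
for a,b in((3,0),(2,1),(1,0),(2,3)): d=G[b]-G[a];print(np.degrees(np.arctan2(d[1],d[0])))
show('knob',[(617,254)],.167)
print('knob scene sil', unproj(S,[373.5,200],.160))
m=r.look_for('scene','knob_top')
s=r.get_state();print(s['tool_pos'],R.from_quat(s['eef_rot']).as_matrix().round(3).tolist())
E
```

```text
hood [[0.639, -0.0218], [0.6271, -0.1682], [0.4655, -0.154], [0.4827, -0.0041]] mean [ 0.5536 -0.087 ] len [np.float64(0.1574), np.float64(0.1469), np.float64(0.1621), np.float64(0.1509)]
-6.461631902194092
-5.032446096062375
85.32009487084919
83.47579542885363
bar [[0.5032, -0.0414], [0.4983, -0.1183]] mean [ 0.5008 -0.0799] len [np.float64(0.077), np.float64(0.077)]
-3.6890837400557928
gbase [[0.6167, -0.3075], [0.5961, -0.3999], [0.4902, -0.3762], [0.5111, -0.2827]] mean [ 0.5535 -0.3416] len [np.float64(0.1084), np.float64(0.0947), np.float64(0.1085), np.float64(0.0958)]
-13.182189127779687
-12.636408209831282
77.44648543790971
77.37819693222418
knob [[0.5412, -0.3383]] mean [ 0.5412 -0.3383] len [np.float64(0.0)]
knob scene sil [ 0.52427546 -0.31182766  0.16      ]
[ 0.19830376 -0.59271897  0.30272794] [[0.948, 0.317, 0.0], [0.317, -0.948, -0.0], [0.0, 0.0, -1.0]]
```

{"op": "play_rows", "data": {
  "translation": [
    [0.034, -0.011, 0.002],
    [0.034, -0.011, 0.002],
    [0.034, -0.011, 0.002],
    [0.034, -0.011, 0.002],
    [0.034, -0.011, 0.002],
    [0.034, -0.011, 0.002],
    [0.034, -0.011, 0.002],
    [0.034, -0.011, 0.002],
    [0.034, -0.011, 0.002],
    [0.034, -0.011, 0.002],
    [0.034, -0.011, 0.002],
    [0.034, -0.011, 0.002],
    [0, 0, 0],
    [0, 0, 0],
    [0, 0, 0]
  ],
  "delta_rot": [
    [0, 0, 0],
    [0, 0, 0],
    [0, 0, 0],
    [0, 0, 0],
    [0, 0, 0],
    [0, 0, 0],
    [0, 0, 0],
    [0, 0, 0],
    [0, 0, 0],
    [0, 0, 0],
    [0, 0, 0],
    [0, 0, 0],
    [0, 0, 0],
    [0, 0, 0],
    [0, 0, 0]
  ],
  "grip": [-1, -1, -1, -1, -1, -1, -1, -1, -1, -1, -1, -1, -1, -1, -1],
  "squeeze": 10
}}

```text
clock: 3.62
tool_pos: [0.542, -0.3396, 0.2788]
eef_rot: [0.987, 0.159, -0.001, 0.0]
contact_force: [-0.2, -0.0, -0.7]
opening: 0.01
finger_force: 0.0
```

```bash
python3 - <<'E'
from h import *
C=cam('wrist');im=r.snapshot('wrist')
for n in ['knob_top','hood_bar','cassette','slide']:
    print(n,[(np.round(d['point'],3).tolist(),round(d['confidence'],2)) for d in r.look_for('wrist',n)[:3]])
th=np.linspace(0,2*np.pi,40)
k=np.c_[.5412+.015*np.cos(th),-.3383+.015*np.sin(th),th*0+.167]
for p,c in ((k,(0,0,255)),(place([.5605,-.0857],np.radians(-5.5),[[-.06,.039,.124],[-.06,-.039,.124]]),(0,255,0))):
    cv2.polylines(im,[np.int32(np.clip(proj(C,p),-3000,3000))],False,c,1)
cv2.imwrite('pics/w1.png',im)
E
```

```text
knob_top [([0.539, -0.336, 0.166], 0.69), ([0.542, -0.312, 0.024], 0.28)]
hood_bar [([0.563, -0.145, 0.086], 0.95), ([0.566, -0.336, 0.108], 0.35)]
cassette [([0.556, -0.486, 0.006], 0.91), ([0.547, -0.314, 0.021], 0.87), ([0.695, -0.358, 0.005], 0.72)]
slide [([0.542, -0.336, 0.164], 0.67)]
```

View pics/w1.png

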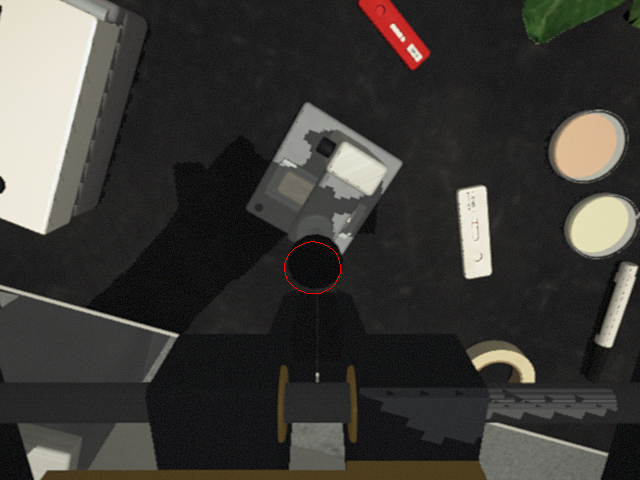

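The projected ring lies on the knob at (313,267), so the knob position is confirmed. Descending.

{"op": "play_rows", "data": {
  "translation": [
    [0, 0, 0.012],
    [0, 0, 0.012],
    [0, 0, 0.012],
    [0, 0, 0.006],
    [0, 0, 0.004],
    [0, 0, 0.004],
    [0, 0, 0.004],
    [0, 0, 0.004],
    [0, 0, 0.004],
    [0, 0, 0.002],
    [0, 0, 0],
    [0, 0, 0]
  ],
  "delta_rot": [
    [0, 0, 0],
    [0, 0, 0],
    [0, 0, 0],
    [0, 0, 0],
    [0, 0, 0],
    [0, 0, 0],
    [0, 0, 0],
    [0, 0, 0],
    [0, 0, 0],
    [0, 0, 0],
    [0, 0, 0],
    [0, 0, 0]
  ],
  "grip": [-1, -1, -1, -1, -1, -1, -1, -1, -1, -1, -1, -1]
}}

```text
clock: 5.38
tool_pos: [0.5434, -0.3381, 0.2148]
eef_rot: [0.987, 0.161, 0.0, 0.0]
contact_force: [-1.2, 0.8, 4.2]
opening: 0.004
finger_force: 1.5
```

{"op": "play_rows", "data": {
  "translation": [
    [0, 0, 0.002],
    [0, 0, 0.002],
    [0, 0, 0.002],
    [0, 0, 0.001],
    [0, 0, 0.0005],
    [0, 0, 0]
  ],
  "delta_rot": [
    [0, 0, 0],
    [0, 0, 0],
    [0, 0, 0],
    [0, 0, 0],
    [0, 0, 0],
    [0, 0, 0]
  ],
  "grip": [-1, -1, -1, -1, -1, -1]
}}

```text
clock: 6.12
tool_pos: [0.5434, -0.3381, 0.2072]
eef_rot: [0.987, 0.161, 0.0, 0.0]
contact_force: [-1.6, 0.3, 4.2]
opening: 0.004
finger_force: 1.8
```

{"op": "play_rows", "data": {
  "translation": [
    [0, 0, 0.0005],
    [0, 0, 0]
  ],
  "delta_rot": [
    [0, 0, 0],
    [0, 0, 0]
  ],
  "grip": [-1, -1]
}}

```text
clock: 6.38
tool_pos: [0.5434, -0.3381, 0.2068]
eef_rot: [0.987, 0.161, 0.0, 0.0]
contact_force: [-0.9, 0.8, 4.0]
opening: 0.006
finger_force: 1.9
```

{"op": "play_rows", "data": {
  "translation": [
    [0, 0, 0.0005],
    [0, 0, 0],
    [0, 0, 0]
  ],
  "delta_rot": [
    [0, 0, 0],
    [0, 0, 0],
    [0, 0, 0]
  ],
  "grip": [-1, -1, -1]
}}

```text
clock: 6.75
tool_pos: [0.5434, -0.3381, 0.2067]
eef_rot: [0.987, 0.161, 0.0, 0.0]
contact_force: [-0.6, 1.3, 6.8]
opening: 0.009
finger_force: 3.4
```

{"op": "play_rows", "data": {
  "translation": [
    [0, 0, 0.0005],
    [0, 0, 0],
    [0, 0, 0]
  ],
  "delta_rot": [
    [0, 0, 0],
    [0, 0, 0],
    [0, 0, 0]
  ],
  "grip": [-1, -1, -1]
}}

```text
clock: 7.12
tool_pos: [0.5434, -0.3381, 0.2067]
eef_rot: [0.987, 0.161, 0.0, 0.0]
contact_force: [-2.1, 1.7, 10.7]
opening: 0.006
finger_force: 4.9
```

The TCP has stopped at 0.2067 while the force rises to 10.7 N, so the foot is on the cassette. I'll hold for over a second, then release and rise.

{"op": "play_rows", "data": {
  "translation": [
    [0, 0, 0],
    [0, 0, 0],
    [0, 0, 0],
    [0, 0, 0],
    [0, 0, 0],
    [0, 0, 0],
    [0, 0, 0],
    [0, 0, 0],
    [0, 0, 0]
  ],
  "delta_rot": [
    [0, 0, 0],
    [0, 0, 0],
    [0, 0, 0],
    [0, 0, 0],
    [0, 0, 0],
    [0, 0, 0],
    [0, 0, 0],
    [0, 0, 0],
    [0, 0, 0]
  ],
  "grip": [-1, -1, -1, -1, -1, -1, -1, -1, -1]
}}

```text
clock: 8.25
tool_pos: [0.5434, -0.3381, 0.2067]
eef_rot: [0.987, 0.161, 0.0, 0.0]
contact_force: [-2.9, 2.0, 9.7]
opening: 0.01
finger_force: 4.9
```

{"op": "play_rows", "data": {
  "translation": [
    [0, 0, -0.003],
    [0, 0, -0.004],
    [0, 0, -0.004],
    [0, 0, -0.004],
    [0, 0, -0.004],
    [0, 0, -0.004],
    [0, 0, -0.004],
    [0, 0, -0.005],
    [0, 0, -0.01],
    [0, 0, -0.02],
    [0, 0, -0.02],
    [0, 0, 0],
    [0, 0, 0]
  ],
  "delta_rot": [
    [0, 0, 0],
    [0, 0, 0],
    [0, 0, 0],
    [0, 0, 0],
    [0, 0, 0],
    [0, 0, 0],
    [0, 0, 0],
    [0, 0, 0],
    [0, 0, 0],
    [0, 0, 0],
    [0, 0, 0],
    [0, 0, 0],
    [0, 0, 0]
  ],
  "grip": [-1, -1, -1, -1, -1, -1, -1, -1, -1, -1, -1, -1, -1]
}}

```text
clock: 9.88
tool_pos: [0.543, -0.338, 0.2872]
eef_rot: [0.987, 0.161, -0.0, -0.0]
contact_force: [-0.6, 0.7, -0.7]
opening: 0.007
finger_force: 0.0
```

{"op": "play_rows", "data": {
  "translation": [
    [0.005, -0.032, 0],
    [0.005, -0.032, 0],
    [0.005, -0.032, 0],
    [0.005, -0.032, 0],
    [0.005, -0.032, 0],
    [0.005, -0.032, 0],
    [0.006, -0.033, 0],
    [0.006, -0.033, 0],
    [0, 0, 0],
    [0, 0, 0],
    [0, 0, 0],
    [0, 0, 0],
    [0, 0, 0],
    [0, 0, 0],
    [0, 0, 0],
    [0, 0, 0],
    [0, 0, 0],
    [0, 0, 0]
  ],
  "delta_rot": [
    [0, 0, 0],
    [0, 0, 0],
    [0, 0, 0],
    [0, 0, 0],
    [0, 0, 0],
    [0, 0, 0],
    [0, 0, 0],
    [0, 0, 0],
    [0, 0, -8.25],
    [0, 0, -8.25],
    [0, 0, -8.25],
    [0, 0, -8.25],
    [0, 0, -8.25],
    [0, 0, -8.25],
    [0, 0, -8.25],
    [0, 0, -8.25],
    [0, 0, 0],
    [0, 0, 0]
  ],
  "grip": [-1, -1, -1, -1, 1, 1, 1, 1, 1, 1, 1, 1, 1, 1, 1, 1, 1, 1]
}}

```text
clock: 12.12
tool_pos: [0.5011, -0.0802, 0.2873]
eef_rot: [0.741, 0.671, -0.0, -0.0]
contact_force: [0.3, 0.7, 0.4]
opening: 0.999
finger_force: 0.0
```

```bash
python3 - <<'E'
from h import *
C=cam('wrist');im=r.snapshot('wrist')
for n in ['hood_bar']:
    print(n,[(np.round(d['point'],3).tolist(),round(d['confidence'],2)) for d in r.look_for('wrist',n)[:3]])
o=[.5605,-.0857];y=np.radians(-5.5)
for x in(-.066,-.054):
  cv2.polylines(im,[np.int32(np.clip(proj(C,place(o,y,[[x,.039,.124],[x,-.039,.124]])),-3000,3000))],False,(0,0,255),1)
cv2.imwrite('pics/w2.png',im)
s=r.get_state();M=R.from_quat(s['eef_rot']).as_matrix();print(M.round(3).tolist())
print('to bar, tool axes',(np.array([.5008,-.0799,.124+.045])-s['tool_pos'])@M, s['q'])
t=r.snapshot('top')
print('slide',[(np.round(d['point'],3).tolist(),round(d['confidence'],2)) for d in r.look_for('top','knob_top')[:3]])
E
```

```text
hood_bar [([0.554, -0.074, 0.08], 0.73)]
[[0.097, 0.995, -0.0], [0.995, -0.097, -0.0], [-0.0, -0.0, -1.0]]
to bar, tool axes [ 0.00017969 -0.00038076  0.118537  ] [ 0.35663357  0.58677259 -0.45845231  1.92367137  0.38209904  0.71754035
 -0.42488158]
slide [([0.541, -0.334, 0.168], 0.72)]
```

View pics/w2.png

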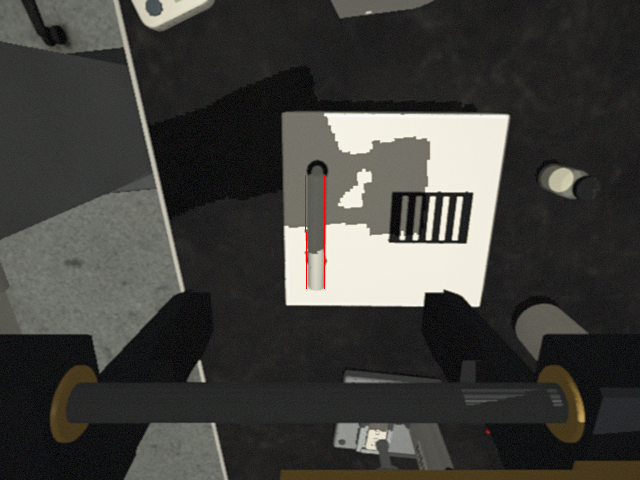

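The red lines lie on the bar at (316,175) to (316,290), so it is aligned with the fingers. Descending and gripping.

{"op": "play_rows", "data": {
  "translation": [
    [0, 0, 0.02],
    [0, 0, 0.02],
    [0, 0, 0.02],
    [0, 0, 0.02],
    [0, 0, 0.02],
    [0, 0, 0.01],
    [0, 0, 0.008],
    [0, 0, 0],
    [0, 0, 0],
    [0, 0, 0],
    [0, 0, 0],
    [0, 0, 0],
    [0, 0, 0],
    [0, 0, 0],
    [0, 0, 0],
    [0, 0, 0]
  ],
  "delta_rot": [
    [0, 0, 0],
    [0, 0, 0],
    [0, 0, 0],
    [0, 0, 0],
    [0, 0, 0],
    [0, 0, 0],
    [0, 0, 0],
    [0, 0, 0],
    [0, 0, 0],
    [0, 0, 0],
    [0, 0, 0],
    [0, 0, 0],
    [0, 0, 0],
    [0, 0, 0],
    [0, 0, 0],
    [0, 0, 0]
  ],
  "grip": [1, 1, 1, 1, 1, 1, 1, 1, -1, -1, -1, -1, -1, -1, -1, -1],
  "squeeze": 20
}}

```text
clock: 14.32
tool_pos: [0.5006, -0.0801, 0.1696]
eef_rot: [0.74, 0.672, -0.001, -0.0]
contact_force: [1.2, 0.6, -2.2]
opening: 0.121
finger_force: 19.6
```

```bash
python3 - <<'E'
import numpy as np
a=np.radians(25.36+np.arange(0,61,4));p=.1494*np.c_[-np.cos(a),np.sin(a)]
print((np.diff(p,axis=0)*1000).round(1).tolist(),(p[-1]-p[0])*1000)
E
```

```text
[[4.8, 9.3], [5.4, 8.9], [6.0, 8.5], [6.6, 8.1], [7.2, 7.6], [7.7, 7.1], [8.1, 6.5], [8.6, 5.9], [9.0, 5.3], [9.3, 4.7], [9.6, 4.0], [9.9, 3.3], [10.1, 2.6], [10.2, 1.9], [10.4, 1.2]] [122.9173169   84.92168867]
```

{"op": "play_rows", "data": {
  "translation": [
    [0, 0.0048, -0.0093],
    [0, 0.0054, -0.0089],
    [0, 0.006, -0.0085],
    [0, 0.0066, -0.0081],
    [0, 0.0072, -0.0076],
    [0, 0, 0]
  ],
  "delta_rot": [
    [0, 0, 0],
    [0, 0, 0],
    [0, 0, 0],
    [0, 0, 0],
    [0, 0, 0],
    [0, 0, 0]
  ],
  "grip": [-1, -1, -1, -1, -1, -1]
}}

```text
clock: 15.08
tool_pos: [0.5312, -0.0834, 0.2128]
eef_rot: [0.74, 0.672, -0.0, 0.0]
contact_force: [-5.0, -0.7, 0.1]
opening: 0.116
finger_force: 20.0
```

{"op": "play_rows", "data": {
  "translation": [
    [0, 0.0077, -0.0071],
    [0, 0.0081, -0.0065],
    [0, 0.0086, -0.0059],
    [0, 0.009, -0.0053],
    [0, 0.0093, -0.0047],
    [0, 0, 0]
  ],
  "delta_rot": [
    [0, 0, 0],
    [0, 0, 0],
    [0, 0, 0],
    [0, 0, 0],
    [0, 0, 0],
    [0, 0, 0]
  ],
  "grip": [-1, -1, -1, -1, -1, -1]
}}

```text
clock: 15.82
tool_pos: [0.5746, -0.0878, 0.2418]
eef_rot: [0.741, 0.672, 0.0, 0.001]
contact_force: [-1.6, -3.0, -7.2]
opening: 0.116
finger_force: 20.4
```

{"op": "play_rows", "data": {
  "translation": [
    [0, 0.0096, -0.004],
    [0, 0.0099, -0.0033],
    [0, 0.0101, -0.0026],
    [0, 0.0102, -0.0019],
    [0, 0.0104, -0.0012],
    [0, 0, 0],
    [0, 0, 0],
    [0, 0, 0],
    [0, 0, 0]
  ],
  "delta_rot": [
    [0, 0, 0],
    [0, 0, 0],
    [0, 0, 0],
    [0, 0, 0],
    [0, 0, 0],
    [0, 0, 0],
    [0, 0, 0],
    [0, 0, 0],
    [0, 0, 0]
  ],
  "grip": [-1, -1, -1, -1, -1, -1, -1, -1, -1]
}}

```text
clock: 16.95
tool_pos: [0.6235, -0.0925, 0.2549]
eef_rot: [0.74, 0.672, -0.001, 0.0]
contact_force: [-4.0, -4.3, -3.4]
opening: 0.12
finger_force: 20.2
```

```bash
python3 - <<'E'
from h import *
cv2.imwrite('pics/s3.png',cv2.resize(r.snapshot('scene')[130:350,200:480],None,fx=2.6,fy=2.6))
t=r.snapshot('top');print([(np.round(d['point'],3).tolist(),round(d['confidence'],2)) for n in('knob_top','cassette') for d in r.look_for('top',n)[:3]])
p=r.get_state()['tool_pos'];o=np.array([.5605,-.0857]);d=np.array([np.cos(np.radians(-5.5)),np.sin(np.radians(-5.5))])
x=.075-(p[:2]-o)@d;z=p[2]-.045-.06;print(x,z,np.hypot(x,z),np.degrees(np.arctan2(z,x))-25.36)
E
```

```text
[([0.541, -0.334, 0.169], 0.71), ([0.553, -0.491, 0.008], 0.75), ([0.543, -0.342, 0.03], 0.71), ([0.694, -0.356, 0.003], 0.51)]
0.011620977534067864 0.14990058281544266 0.15035036364191706 60.20703619648131
```

View pics/s3.png

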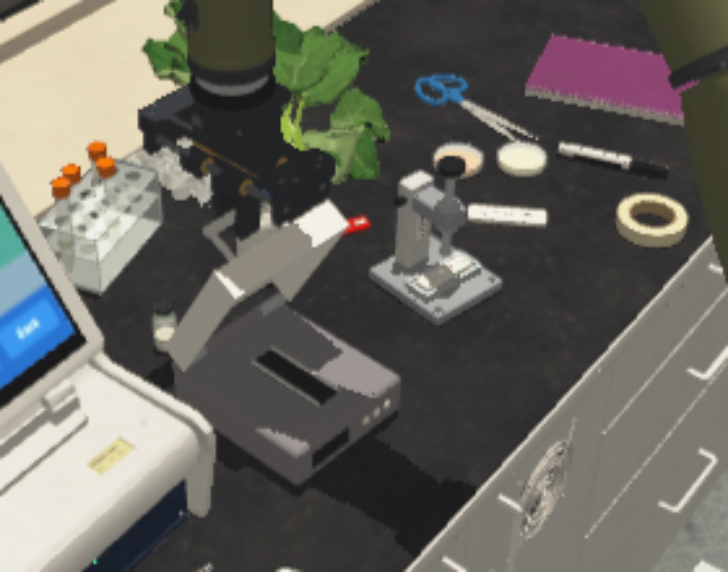

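The hood stands open at about 60°, with the gripper on its bar. The slide is up, the cassette is in its seat and the bystanders are untouched. I'll hold briefly and hand in.

{"op": "play_rows", "data": {
  "translation": [
    [0, 0, 0],
    [0, 0, 0],
    [0, 0, 0],
    [0, 0, 0]
  ],
  "delta_rot": [
    [0, 0, 0],
    [0, 0, 0],
    [0, 0, 0],
    [0, 0, 0]
  ],
  "grip": [-1, -1, -1, -1]
}}

```text
clock: 17.65
tool_pos: [0.6235, -0.0925, 0.2549]
eef_rot: [0.74, 0.672, -0.001, 0.0]
contact_force: [-3.1, -4.5, -3.8]
opening: 0.119
finger_force: 20.2
```

```bash
python3 -c "
from plant import r
print(r.finish_job())"
```

```text
the job is handed in; nothing more can be done
None
```

I pushed the gauge slide down onto the cassette, held it for over a second and let it spring back up; the gripper is now holding the hood still at about 60° (estimated from the arm's pose), and the job was handed in at about 18 s with no verdict returned.

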